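# Tap the steel collar square into the sink caddy's well and put the drainer basket back

### The job

The steel collar of the sink caddy's round well has ridden up. Tap it fully home, tight down on its rubber seal all round, pressing gently a little at a time at alternate sides of its rim so that it never cocks in the bore; then stand the blue drainer basket upright on the floor of the well and let go. Leave the egg timer, brush, bottle opener and clip where they are.

Things in the scene. Friction and masses are not known exactly. Their poses are not given: they have to be found in the camera images.
- caddy: White plastic caddy fixed to the tiled worktop by suction cups: a well block, 184 x 184 mm, with a flat deck 80 mm above the worktop and a round bore 131 mm across; on its +y side (y = 92 to 176 mm) a bin wing, 120 mm long in x and 100 mm high, with a tilt-out front on its -x side. Origin: on the worktop below the bore's centre; z up.
- mouth (a point): Centre of the bore at deck level, 80 mm above the worktop; axes of the caddy. The well floor is 60 mm below. Round the bore, under the flange, lies a firm black rubber seal ring whose top stands 1 to 10 mm above the deck; how much differs each time and is not measured. The collar is home when its flange rests on the seal all round, where it stops hard.
- collar: Steel collar, started in the bore by hand: its flange 12 to 14 mm above the deck, about 1 degree out of square in some direction. Flat flange, inner radius 59, outer 73, 5 mm thick; skirt of outer radius 62 mm reaching 32 mm below it; the middle is open. 60 to 130 g. Origin: on its axis, in the plane of the flange's underside; z up.
- rim (a point): Centre of the collar's rim, level with the flange's top (5 mm above the collar's origin). Rubber nubs grip the skirt: pressed with about 3 to 9 N at one place of the rim (66 mm from the axis) that side goes down and stays, the far side hardly moves. It is spoilt if it leans over 3.4 degrees or is pressed with over 30 N, even for an instant: touch it slowly (10 mm/s).
- basket: Blue plastic open basket, 106 mm across the rim, 100 mm at the foot, 55 mm high, 180 g, with a straight grip bar over it: 12 mm wide (body x), 100 mm long (body y), 80 to 92 mm above the underside, open below. Origin: centre of the underside; z up. It passes the collar with about 6 mm to spare all round and stands on the well floor, 60 mm below the deck.
- handle (a point): Middle of the basket's grip bar, 86 mm above the basket's underside; the bar runs along its y.
- timer: Small glass egg timer with wooden ends, 36 mm across, 70 mm high, standing on the bin wing of the caddy. Origin: centre of the underside. Not to be disturbed.
- brush: Green silicone washing-up brush lying on the worktop, 170 mm long along its x, round head 54 mm across at the +x end, 24 mm high. Not to be disturbed.
- opener: Flat steel bottle opener, about 125 mm long, 42 mm wide, 4 mm thick, lying on the worktop. Not to be disturbed.
- clip: Red plastic clip, 70 x 14 x 25 mm, lying on the worktop. Not to be disturbed.
Not all that is in view belongs to the job. There is more than one size of the basket; the job needs the middle-sized.

How it is judged:
On the way, in this order (a step that is already met when the one before it is completed fails the run):
1. the collar is home on its seal all round and square, with the basket still out of the well and nothing pressing on the collar (z of each of seal_c0, seal_c4, seal_c8, seal_c12 in the frame of collar above -0.0075 m and angle between collar's own z axis and vertical below 0.018 rad and contact force between each of the arm, the fingers and collar below 0.3 N and horizontal distance between basket and mouth above 0.1 m), for 0.1 s.
2. the basket stands on the floor of the well (z of basket in the frame of mouth below -0.056 m and horizontal distance between basket and mouth below 0.015 m and angle between basket's own z axis and vertical below 0.1 rad), for 0.1 s.
At the end, for the whole second after the job is handed in: The collar's flange rests on the seal (no gap over 1.5 mm at any of four places round it) and lies within 1 degree of square, the basket stands upright on the well floor inside the collar, released and at rest, and the timer (20 mm), brush, opener and clip (30 mm) are where they were (all of step 2 and z of each of seal_c0, seal_c4, seal_c8, seal_c12 in the frame of collar above -0.0075 m and angle between collar's own z axis and vertical below 0.018 rad and horizontal distance between collar and mouth below 0.005 m and linear speed of basket below 0.02 m/s and distance of timer from where it was at the start of the episode below 0.02 m and distance of each of brush, opener, clip from where it was at the start of the episode below 0.03 m); the robot touches nothing.
It fails at once if the collar cocks in the bore: it leans more than 3.4 degrees (angle between collar's own z axis and vertical above 0.06 rad).
It fails at once if the collar is pressed with more than 30 N (contact force between any of the fingers, the arm, basket and collar above 30 N).
It fails at once if the timer is knocked over (angle between timer's own z axis and vertical above 0.5 rad).
It also fails if it takes over 72 s, if anything falls off the work surface, if the arm or the gripper's body presses on something with over 40 N, if the wrist force passes 120 N, or if a joint passes its speed limit or range.

### The arm

A 6-joint arm with a two-finger parallel gripper is mounted at the origin on the work surface. World frame = base frame: x ahead of the robot, y to its left, z up, the work surface at z = 0. Lengths are in m, angles in rad, forces in N, time in s.
With the tool pointing down it reaches from about 0.425 to 0.95 m from the base axis. Payload 3.5 kg.
Tool frame: the origin (TCP) lies between the finger pads; the fingertips stand 22 mm ahead of it and the grasp point (between the pads) lies 3 mm ahead of it (ctrl.nose_length is the z of the fingertips in the tool frame, in m); z points along the fingers, y is the line along which they close (so a half turn about z gives the same grasp; the last joint's range is limited). The gripper opens to 85 mm and grips with 20 to 120 N. Pads are 22 mm wide; open, the fingers measure 114 mm over their backs; the gripper's body (76 mm by 85 mm) begins 54 mm behind the grasp point. The pads swing forward as they close: fully open they stand 13 mm farther back than shut.
Start: joints at [-1.492, 0.286, 1.577, -0, 1.279, -0.15], TCP at [0.153, -0.657, 0.253] pointing down, gripper open.
Joint ranges: [-2.77, 2.77], [-0.9, 2.22], [0.21, 2.48], [-1.53, 4.67], [0.24, 2.81], [-2.84, 2.84]. Speed limits (rad/s): [2.79, 2.79, 3.14, 3.14, 3.14, 3.14].

### API

Orientations are given as a unit quaternion [x, y, z, w].
In Python, from plant import ctrl gives the robot as it stands. The module is installed in compiled form; this text tells all that it offers.
- The arm moves only by the tool send_rows, never from a script. Its argument "rows" is text: rows parted by semicolons, each of 7 numbers parted by spaces: the turn, a rotation vector about the tool's x, y, z in normalised numbers (1 is 120 degrees), then the shift along the tool's x, y, z in shares of 750 mm (1.0 is 750 mm), then the opening, from -1 (shut) to 1 (fully open). A call has 1 to 8 rows; each row is the pose to reach, as a shift and turn from the pose commanded when the call began, along the tool's axes at that moment; what a row does not reach only later rows make up. A row lasts 1/8 s, in which the tool goes at most 62.5 mm and 10.7 degrees, less where a joint would pass 70% of its speed; a pose out of reach is approached as far as the arm can. A shift or turn number past 1, either way, is cut back to 1. A call with a gripper value outside its range is refused whole. The fingers move at their own pace and stop on an object; "grip_force" is the grip in N (left out, the last holds). Time passes only in rows, so rows that repeat a pose let the fingers close. It gives the time, the measured TCP pose, the force, the opening and the grip force at its end, in the units of the state.
- ctrl.get_state(): the state, without advancing time (a new reading comes with each control period).
- ctrl.read_camera(name): name is "side" or "top"; returns a dict with "color" (384x512x3 uint8, red, green, blue), "fx", "fy", "cx", "cy" (pixels), "D" ([k1, k2, p1, p2, k3] as OpenCV has them; the pictures are not rectified), "extrinsics" (4x4, takes a point from world to camera coordinates). Camera axes: x right, y down, z forward; pixel columns grow to the right and rows downward; lengths in m; the calibration is good to about 2 mm. A picture is of the moment at which its call begins. There is no depth.
- ctrl.sign_off(): hands the job in; it is judged then, once.
Trained networks look in a picture, given as the dict that the camera call returned (one of the last four; its "shot" number tells which), for a name from the list of things; names that differ only in an ending like _2 or _b are one class to them, and where a whole thing is asked for, a point or a joint stands for the part that bears it (a point fixed in the world has none). Each returns a list of dicts, best first, with "p" (0 to 1); they miss things now and then, are a little off and sometimes report something else, mostly with a low value. They report only what shows in the picture. A call takes as long as a camera call. They do not tell look-alikes from the thing itself.
- ctrl.look_for(picture, target): "position" ([x, y, z] in m, in the coordinates of the camera as it stood for that picture, good to about 4 mm: the middle of the surface that is visible of it).
The state is a dict: "time": time; "qpos": joint angles; "dq": joint speeds; "joint_efforts": joint torques, N m; "eef_pos": TCP position; "tcp_rot": TCP orientation; "contact_force": force on the tool from outside, world axes, zero at the start; "wrist_torque": the same for the moment, N m; "opening": opening from 0.0 (shut) to 1.0 (fully open); "finger_force": force on a finger pad.
Only numpy, scipy, OpenCV 4.12 (cv2) and the standard library are available. Lean on these libraries where they do the work, as an engineer would, in place of code of your own. Each camera call takes 0.05 s, during which the arm holds its last target. There are 200 camera calls.

## Working session

There is one attempt and no reset: what is moved stays moved. The work goes in short steps, Python scripts to look and compute and a tool call to move; the robot and the scene stay as the last step left them, time stands still between calls to the robot, and variables do not carry over. Pictures are saved under pics/ and viewed, at most 10 in all, crops included, and the job is handed in when it is done.

Besides the shell and the picture viewer there is one more tool, called after "Request:" in YAML: its name, and indented under it one key for each argument. send_rows: Moves the arm, as the interface text tells. Its arguments: {"type":"object","properties":{"rows":{"type":"string"},"grip_force":{"type":"number"}},"required":["rows"]}

```bash
mkdir -p pics
cat > h.py <<'E'
import numpy as np,cv2
from plant import ctrl
def cam(n): return ctrl.read_camera(n)
def w(pic,p):
    E=np.array(pic["extrinsics"]); return E[:3,:3].T@(np.array(p)-E[:3,3])
def px(pic,P):
    E=np.array(pic["extrinsics"]); K=np.array([[pic["fx"],0,pic["cx"]],[0,pic["fy"],pic["cy"]],[0,0,1.]])
    r=cv2.projectPoints(np.float64(P).reshape(-1,1,3),cv2.Rodrigues(E[:3,:3])[0],E[:3,3],K,np.array(pic["D"],float))[0]
    return r.reshape(-1,2)
def ray(pic,uv,z):
    E=np.array(pic["extrinsics"]); K=np.array([[pic["fx"],0,pic["cx"]],[0,pic["fy"],pic["cy"]],[0,0,1.]])
    n=cv2.undistortPoints(np.float64(uv).reshape(-1,1,2),K,np.array(pic["D"],float)).reshape(-1,2)
    d=np.c_[n,np.ones(len(n))]@E[:3,:3]; c=-E[:3,:3].T@E[:3,3]
    return c+d*((z-c[2])/d[:,2])[:,None]
def save(pic,f,box=None,s=1):
    im=pic["color"][...,::-1]
    if box: im=im[box[1]:box[3],box[0]:box[2]]
    cv2.imwrite("pics/"+f,cv2.resize(im,None,fx=s,fy=s,interpolation=cv2.INTER_CUBIC))
E
python3 - <<'E'
from h import *
np.set_printoptions(precision=4,suppress=True)
T=cam("top");S=cam("side")
a=np.vstack([T["color"],S["color"]])[...,::-1]
save(T,"t0.png",s=1.5);save(S,"s0.png",s=1.5)
for n,p in (("top",T),("side",S)):
    for t in ["caddy","collar","rim","basket","handle","timer","brush","opener","clip","mouth"]:
        for d in ctrl.look_for(p,t)[:4]:
            q=w(p,d["position"]); print(n,t,round(d["p"],2),q,px(p,q)[0].round())
s=ctrl.get_state();print(s["time"],s["eef_pos"],s["tcp_rot"],s["contact_force"],ctrl.nose_length)
E
```

```text
top caddy 0.8 [0.5781 0.0454 0.0815] [234. 195.]
top caddy 0.53 [0.5978 0.0089 0.1031] [245. 189.]
top caddy 0.37 [ 0.4338 -0.2208  0.0258] [314. 242.]
top collar 0.63 [0.5976 0.0092 0.1015] [245. 189.]
top rim 0.92 [0.5965 0.0105 0.1025] [245. 189.]
top rim 0.53 [ 0.4327 -0.2233  0.0255] [315. 242.]
top basket 0.8 [ 0.6137 -0.2799  0.0095] [332. 188.]
top basket 0.77 [ 0.6247 -0.4134  0.0091] [371. 186.]
top basket 0.67 [ 0.8035 -0.1872  0.0085] [305. 132.]
top handle 0.78 [ 0.6199 -0.2803  0.0081] [332. 187.]
top handle 0.78 [ 0.6273 -0.4116  0.0116] [371. 185.]
top handle 0.63 [0.5955 0.1457 0.1735] [199. 186.]
top timer 0.66 [0.5957 0.1487 0.1732] [198. 186.]
top brush 0.96 [ 0.4305 -0.2194  0.0254] [313. 243.]
top brush 0.35 [0.5938 0.1459 0.1709] [199. 187.]
top opener 0.63 [0.4439 0.3575 0.0064] [141. 233.]
top opener 0.42 [0.5815 0.0471 0.0833] [233. 194.]
top mouth 0.77 [0.578  0.0431 0.0841] [235. 195.]
side caddy 0.9 [0.5346 0.0864 0.0825] [252. 229.]
side collar 0.63 [ 0.6095 -0.0075  0.0994] [258. 196.]
side rim 0.96 [ 0.6114 -0.0082  0.095 ] [258. 197.]
side rim 0.68 [0.5368 0.0878 0.0824] [251. 229.]
side basket 0.84 [ 0.6285 -0.4057  0.0191] [339. 161.]
side basket 0.79 [ 0.6166 -0.2682  0.0379] [315. 174.]
side basket 0.71 [ 0.8054 -0.1812  0.0437] [255. 160.]
side handle 0.94 [ 0.6152 -0.2659  0.0359] [315. 175.]
side handle 0.67 [ 0.8062 -0.1862  0.0459] [256. 158.]
side handle 0.59 [ 0.6285 -0.4086  0.0237] [340. 159.]
side timer 0.67 [0.5935 0.1594 0.1493] [215. 212.]
side opener 0.95 [0.4445 0.3622 0.0043] [193. 330.]
side opener 0.31 [ 0.6135 -0.2698  0.0372] [316. 175.]
side clip 0.51 [0.6195 0.3413 0.0222] [156. 279.]
side clip 0.32 [ 0.6145 -0.2662  0.0363] [315. 175.]
side mouth 0.65 [0.5383 0.091  0.0787] [250. 230.]
side mouth 0.46 [0.6178 0.339  0.0223] [157. 278.]
1.1 [ 0.1531 -0.6574  0.2533] [0.9935 0.1141 0.     0.    ] [-0.9701  0.4512 -0.1423] 0.022
```

View pics/t0.png

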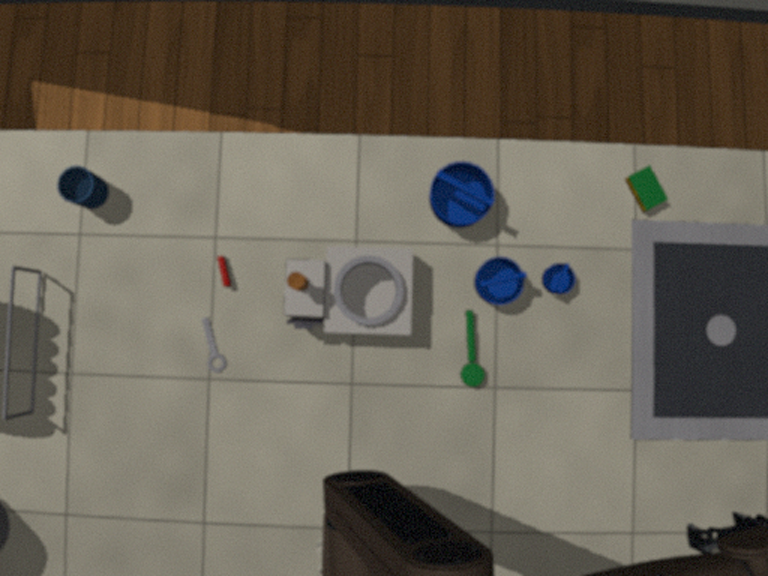

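View pics/s0.png

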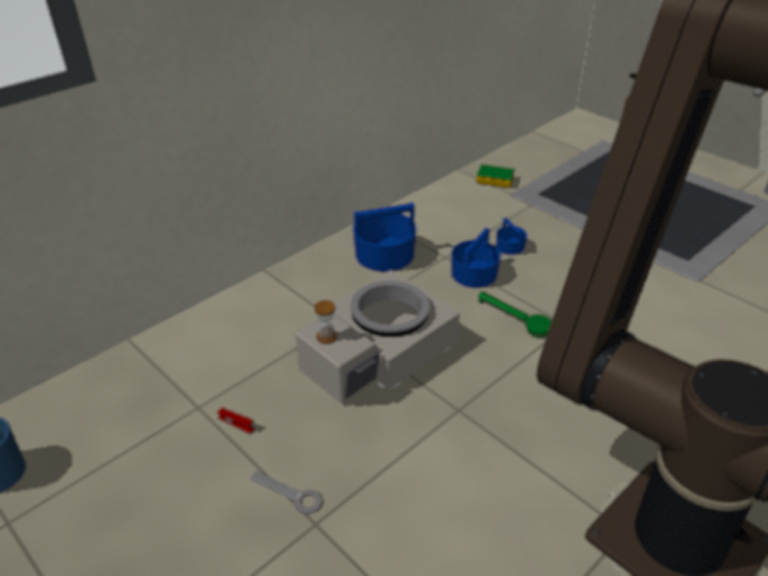

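The top view shows the large basket at (462,195), the middle one at (500,281) and the small one at (558,279), all in 1.5x pixels. The collar is at (370,291). The middle basket's rim is about 50 px, against 72 px for the 146 mm flange, so about 106 mm: that is the one. I'll confirm it in crops.

Run:
```python
from h import *
T=cam("top");S=cam("side")
def ov(p,box,s):
    im=p["color"][...,::-1][box[1]:box[3],box[0]:box[2]]
    return cv2.resize(im,None,fx=s,fy=s,interpolation=cv2.INTER_CUBIC)
a=ov(T,(185,115,385,225),4);cv2.imwrite("pics/t1.png",a)
b=ov(S,(190,125,360,275),4);b=b[:600];cv2.imwrite("pics/s1.png",b)
cv2.imwrite("T.png",T["color"][...,::-1]);cv2.imwrite("S.png",S["color"][...,::-1])
import pickle;pickle.dump((T,S),open("ts.pkl","wb"))
```

```text
(no output)
```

View pics/t1.png

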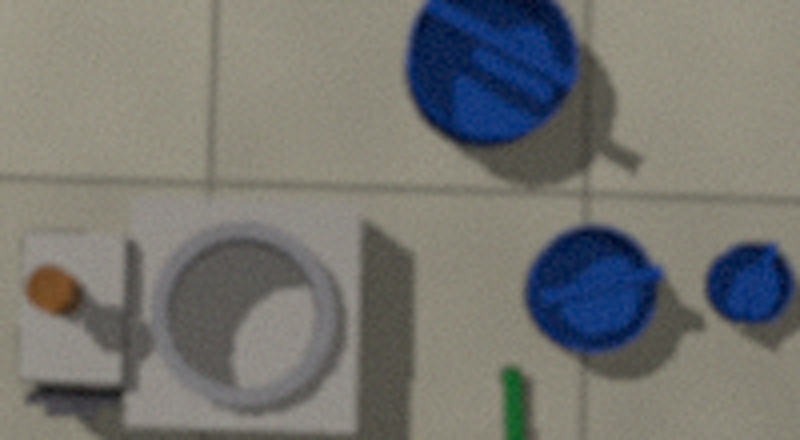

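View pics/s1.png

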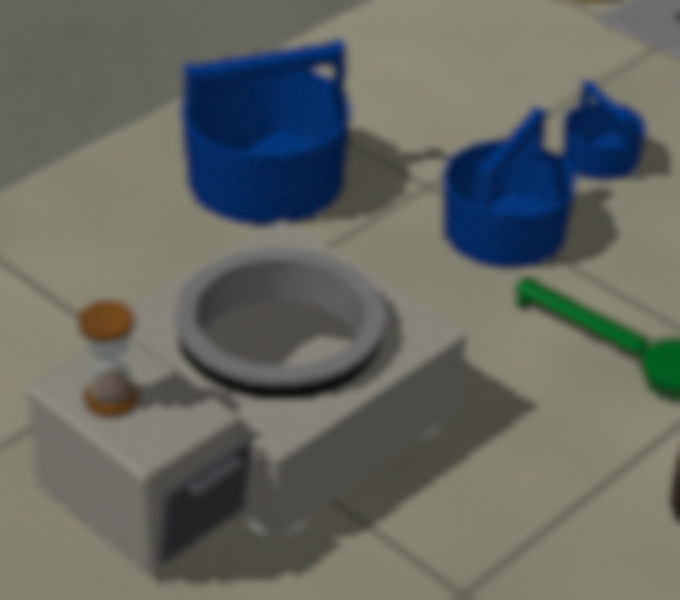

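```bash
cat > fit.py <<'E'
from h import *
import pickle
from scipy.optimize import minimize
T,S=pickle.load(open("ts.pkl","rb"))
th=np.linspace(0,2*np.pi,60,endpoint=False)
ring=lambda r,z:np.c_[r*np.cos(th),r*np.sin(th),z+0*th]
bar=np.array([[a*.006,b*.05,z] for a in(-1,1) for b in(-1,1) for z in(.08,.092)])
parts=[np.r_[ring(.05,0),ring(.053,.055)],bar]+[np.array([[a*.006,s*b,z] for a in(-1,1) for b in(.047,.05) for z in(.05,.09)]) for s in(-1,1)]
SC=4
def blue(p,c,r=28):
    im=p["color"].astype(int);m=((im[...,2]>im[...,0]*1.5+15)).astype(np.uint8)*255
    n,l,st,ce=cv2.connectedComponentsWithStats(m)
    k=1+np.argmin([np.hypot(*(ce[i]-c)) if st[i,4]>50 else 1e9 for i in range(1,n)])
    m=(l==k).astype(np.float32)
    return cv2.resize(m,None,fx=SC,fy=SC,interpolation=cv2.INTER_LINEAR)>.5
B=[(T,blue(T,(333,187))),(S,blue(S,(317,175)))]
def ren(p,x):
    R=np.array([[np.cos(x[2]),-np.sin(x[2]),0],[np.sin(x[2]),np.cos(x[2]),0],[0,0,1]])
    m=np.zeros((384*SC,512*SC),np.uint8)
    for q in parts:
        u=px(p,q@R.T+[x[0],x[1],0]);u=((u+.5)*SC-.5)
        cv2.fillConvexPoly(m,cv2.convexHull((u*16).astype(np.int32)),1,shift=4)
    return m>0
def cost(x,sel): return sum((ren(p,x)!=m).sum()/m.sum() for p,m in sel)
for sel in (B,B[:1],B[1:]):
  best=min((minimize(cost,[.615,-.275,y],args=(sel,),method="Nelder-Mead",options=dict(initial_simplex=[[.615,-.275,y],[.625,-.275,y],[.615,-.265,y],[.615,-.275,y+.2]])) for y in np.arange(0,3.1,.3)),key=lambda r:r.fun)
  print("basket",best.x.round(4),best.fun)
c=(np.array([[545,298],[658,272]]))/4+[185,115]; e=ray(T,c,.092); print("bar ends",e)
# collar outer circle, top picture
def hgt(p,pts,z): return ray(p,pts,z)
t=np.array([[152,317],[343,317],[247,221],[247,413]])/4+[185,115]-.4
print("collar top",ray(T,t,.098))
s=np.array([[178,315],[386,315],[282,247],[282,380]])/4+[190,125]-.4
print("collar side",ray(S,s,.098))
print("wellblock corners",ray(T,np.array([[131,197],[360,199],[356,433],[125,427]])/4+[185,115],.08))
print("wing",ray(T,np.array([[25,233],[127,235],[121,387],[20,382]])/4+[185,115],.1))
E
python3 fit.py
```

```text
basket [ 0.6166 -0.2793  0.4182] 0.5057836543819912
basket [ 0.6157 -0.2785  1.9859] 0.1289328576062277
basket [ 0.6189 -0.2818  0.4057] 0.360595957491144
bar ends [[ 0.60277104 -0.23140239  0.092     ]
 [ 0.62610563 -0.3214258   0.092     ]]
collar top [[ 0.57955218  0.08024527  0.098     ]
 [ 0.58395066 -0.07007185  0.098     ]
 [ 0.65772738  0.00778056  0.098     ]
 [ 0.5064005   0.00316314  0.098     ]]
collar side [[ 0.63387079  0.06187012  0.098     ]
 [ 0.53387679 -0.04138436  0.098     ]
 [ 0.63887711 -0.04342465  0.098     ]
 [ 0.53556429  0.05726268  0.098     ]]
wellblock corners [[ 0.67523512  0.10053636  0.08      ]
 [ 0.67893883 -0.08323008  0.08      ]
 [ 0.49186636 -0.0848064   0.08      ]
 [ 0.4911881   0.09875411  0.08      ]]
wing [[0.64170269 0.18163502 0.1       ]
 [0.64242183 0.1008082  0.1       ]
 [0.5225547  0.10122831 0.1       ]
 [0.52403949 0.18081936 0.1       ]]
```

```bash
cat > fit2.py <<'E'
exec(open("fit.py").read().split("def cost")[0])
e=ray(S,np.array([[484,180],[541,113]])/4+[190,125],.09);print(e,e.mean(0),np.degrees(np.arctan2(*(e[0]-e[1])[1::-1]))-90)
for p,m in B: print(m.sum()/16)
d=B[1][1].copy(); d[:, int((190+567/4)*SC):]=False; 
B[1]=(S,d)
def cost(x,sel):
    r=0
    for p,m in sel:
        q=ren(p,x)
        if p is S: q[:, int((190+567/4)*SC):]=False
        r+=(q!=m).sum()/m.sum()
    return r
for sel in (B,B[:1],B[1:]):
  y=.25
  b=minimize(cost,[.615,-.277,y],args=(sel,),method="Nelder-Mead",options=dict(initial_simplex=[[.615,-.277,y],[.625,-.277,y],[.615,-.267,y],[.615,-.277,y+.2]]))
  print(b.x.round(4),b.fun)
# collar ellipse fit by gradients: sample outer flange edge + inner edge, maximise contrast over x,y,z
def col(p):
    g=cv2.GaussianBlur(p["color"].astype(np.float32).mean(2),(0,0),.7)
    def f(x):
        u=lambda r:px(p,ring(r,0)+x)
        s=lambda r:cv2.remap(g,u(r)[:,0].astype(np.float32).reshape(1,-1),u(r)[:,1].astype(np.float32).reshape(1,-1),cv2.INTER_LINEAR)[0]
        return -np.abs(s(.076)-s(.070)).mean()-np.abs(s(.062)-s(.056)).mean()
    return f
for z in(.094,.098,.102):
  for n,p in(("T",T),("S",S)):
    f=col(p);b=minimize(lambda x:f([x[0],x[1],z]),[.583,.006],method="Nelder-Mead",options=dict(initial_simplex=[[.583,.006],[.589,.006],[.583,.012]]));print(z,n,b.x.round(4),b.fun)
  fs=[col(T),col(S)];b=minimize(lambda x:fs[0]([*x,z])+fs[1]([*x,z]),[.583,.006],method="Nelder-Mead",options=dict(initial_simplex=[[.583,.006],[.589,.006],[.583,.012]]));print(z,b.x.round(4),b.fun)
E
python3 fit2.py
```

```text
[[ 0.59666879 -0.21883037  0.09      ]
 [ 0.625251   -0.32064129  0.09      ]] [ 0.6109599  -0.26973583  0.09      ] 15.681456459675545
770.75
1199.75
[ 0.6153 -0.2793  0.4316] 0.24024562959386092
[ 0.6159 -0.2762  0.2027] 0.13817710022705157
[ 0.6164 -0.2802  0.4069] 0.09788783685360525
0.094 T [0.5859 0.01  ] -30.378583908081055
0.094 S [0.5902 0.0065] -34.40678024291992
0.094 [0.5878 0.0085] -58.82392883300781
0.098 T [0.5856 0.0101] -30.437232971191406
0.098 S [0.5869 0.0097] -34.49729919433594
0.098 [0.5862 0.0097] -64.43282318115234
0.102 T [0.5851 0.0104] -30.559467315673828
0.102 S [0.5835 0.0132] -34.43341827392578
0.102 [0.5847 0.0113] -63.520286560058594
```

Both views agree: collar axis at (0.586, 0.010), and middle basket at (0.616, -0.278) with yaw about 16°. The crop confirms the middle basket as the 106 mm one. I'll tap at the four diagonals of the rim to stay clear of the timer, starting above the +x/-y site.

The rows are not in the units I measure in: shifts go in shares of 750 mm and turns go in shares of 120 degrees. I convert before sending: 608 mm / 750 = 0.8107, -495.5 mm / 750 = -0.6607, 13.1 degrees / 120 = 0.1092.

Request:
send_rows:
  rows: "0 0 0.1092 0.8107 -0.6607 0 -1;0 0 0.1092 0.8107 -0.6607 0 -1;0 0 0.1092 0.8107 -0.6607 0 -1;0 0 0.1092 0.8107 -0.6607 0 -1;0 0 0.1092 0.8107 -0.6607 0 -1;0 0 0.1092 0.8107 -0.6607 0 -1;0 0 0.1092 0.8107 -0.6607 0 -1;0 0 0.1092 0.8107 -0.6607 0 -1"
  grip_force: 40

```text
time: 2.2
eef_pos: [0.46, -0.2601, 0.2538]
tcp_rot: [1.0, -0.0, 0.0, 0.0]
contact_force: [0.7, -0.8, -0.5]
opening: 0.003
finger_force: 0.0
```

To row units: -223 mm / 750 = -0.2973, 172 mm / 750 = 0.2293.

Request:
send_rows:
  rows: "0 0 0 0.2293 -0.2973 0 -1;0 0 0 0.2293 -0.2973 0 -1;0 0 0 0.2293 -0.2973 0 -1;0 0 0 0.2293 -0.2973 0 -1;0 0 0 0.2293 -0.2973 0.08 -1;0 0 0 0.2293 -0.2973 0.1533 -1;0 0 0 0.2293 -0.2973 0.1533 -1;0 0 0 0.2293 -0.2973 0.1533 -1"

```text
time: 3.2
eef_pos: [0.6321, -0.0394, 0.1406]
tcp_rot: [1.0, -0.0, 0.001, 0.0]
contact_force: [0.6, -0.8, 0.8]
opening: -0.0
finger_force: 0.0
```

To row units: 19.8 mm / 750 = 0.0264, 18.6 mm / 750 = 0.0248.

Request:
send_rows:
  rows: "0 0 0 0 0 0.008 -1;0 0 0 0 0 0.016 -1;0 0 0 0 0 0.02 -1;0 0 0 0 0 0.0216 -1;0 0 0 0 0 0.0232 -1;0 0 0 0 0 0.0248 -1;0 0 0 0 0 0.0264 -1;0 0 0 0 0 0.0264 -1"

```text
time: 4.2
eef_pos: [0.6314, -0.0389, 0.1192]
tcp_rot: [1.0, 0.0, 0.001, 0.0]
contact_force: [-1.6, -0.6, 3.8]
opening: 0.003
finger_force: 1.9
```

To row units: 2 mm / 750 = 0.0027, 1 mm / 750 = 0.0013.

Request:
send_rows:
  rows: "0 0 0 0 0 0.0013 -1;0 0 0 0 0 0.0027 -1;0 0 0 0 0 0.0027 -1"

```text
time: 4.58
eef_pos: [0.6319, -0.0391, 0.1175]
tcp_rot: [1.0, 0.0, 0.001, 0.0]
contact_force: [0.7, 0.4, 5.1]
opening: 0.002
finger_force: 2.4
```

To row units: -93 mm / 750 = -0.124, -6.5 mm / 750 = -0.0087.

Request:
send_rows:
  rows: "0 0 0 0 0 -0.0133 -1;0 0 0 -0.0533 -0.0533 -0.0133 -1;0 0 0 -0.1067 -0.1067 -0.0133 -1;0 0 0 -0.124 -0.124 -0.0133 -1;0 0 0 -0.124 -0.124 -0.0107 -1;0 0 0 -0.124 -0.124 -0.0087 -1;0 0 0 -0.124 -0.124 -0.0069 -1;0 0 0 -0.124 -0.124 -0.0053 -1"

```text
time: 5.58
eef_pos: [0.539, 0.0533, 0.1214]
tcp_rot: [1.0, -0.0, 0.0, 0.0]
contact_force: [-1.8, -0.5, 5.8]
opening: -0.006
finger_force: 2.6
```

To row units: 2.4 mm / 750 = 0.0032, 1.2 mm / 750 = 0.0016.

Request:
send_rows:
  rows: "0 0 0 0 0 0.0016 -1;0 0 0 0 0 0.0032 -1;0 0 0 0 0 0.0032 -1"

```text
time: 5.95
eef_pos: [0.5388, 0.0537, 0.1189]
tcp_rot: [1.0, -0.0, 0.001, 0.0]
contact_force: [-1.1, 0.3, 4.6]
opening: 0.001
finger_force: 2.2
```

To row units: 93 mm / 750 = 0.124, 50 mm / 750 = 0.0667.

Request:
send_rows:
  rows: "0 0 0 0 0 -0.0107 -1;0 0 0 0 0.0667 -0.0107 -1;0 0 0 0 0.124 -0.0107 -1;0 0 0 0 0.124 -0.008 -1;0 0 0 0 0.124 -0.0053 -1;0 0 0 0 0.124 -0.0037 -1;0 0 0 0 0.124 -0.0021 -1;0 0 0 0 0.124 -0.0005 -1"

```text
time: 6.95
eef_pos: [0.5379, -0.0382, 0.1184]
tcp_rot: [1.0, 0.001, -0.0, -0.0]
contact_force: [-0.0, -0.1, 0.5]
opening: -0.0
finger_force: 0.0
```

To row units: 1.8 mm / 750 = 0.0024, 0.9 mm / 750 = 0.0012.

Request:
send_rows:
  rows: "0 0 0 0 0 0.0012 -1;0 0 0 0 0 0.0024 -1;0 0 0 0 0 0.0024 -1"

```text
time: 7.32
eef_pos: [0.5381, -0.0387, 0.1172]
tcp_rot: [1.0, 0.0, 0.0, -0.0]
contact_force: [-1.4, 1.3, 4.6]
opening: -0.003
finger_force: 2.2
```

To row units: -93 mm / 750 = -0.124, -80 mm / 750 = -0.1067.

Request:
send_rows:
  rows: "0 0 0 0 0 -0.012 -1;0 0 0 0.0533 -0.0533 -0.012 -1;0 0 0 0.1067 -0.1067 -0.012 -1;0 0 0 0.124 -0.124 -0.012 -1;0 0 0 0.124 -0.124 -0.0087 -1;0 0 0 0.124 -0.124 -0.0067 -1;0 0 0 0.124 -0.124 -0.0051 -1;0 0 0 0.124 -0.124 -0.0035 -1"

```text
time: 8.32
eef_pos: [0.6304, 0.0534, 0.1193]
tcp_rot: [1.0, -0.0, -0.0, 0.0]
contact_force: [-0.8, -0.5, -0.0]
opening: -0.001
finger_force: 0.1
```

To row units: 3.5 mm / 750 = 0.0047, 2.4 mm / 750 = 0.0032.

Request:
send_rows:
  rows: "0 0 0 0 0 0.0016 -1;0 0 0 0 0 0.0032 -1;0 0 0 0 0 0.0047 -1;0 0 0 0 0 0.0047 -1"

```text
time: 8.82
eef_pos: [0.6312, 0.054, 0.1164]
tcp_rot: [1.0, 0.0, 0.0, 0.0]
contact_force: [-2.2, -2.0, 3.9]
opening: 0.001
finger_force: 2.3
```

To row units: -93 mm / 750 = -0.124, -3.7 mm / 750 = -0.0049.

Request:
send_rows:
  rows: "0 0 0 0 0 -0.008 -1;0 0 0 -0.0667 0 -0.008 -1;0 0 0 -0.124 0 -0.008 -1;0 0 0 -0.124 0 -0.0049 -1;0 0 0 -0.124 0 -0.0033 -1;0 0 0 -0.124 0 -0.0017 -1;0 0 0 -0.124 0 -0.0003 -1;0 0 0 -0.124 0 0.0011 -1"

```text
time: 9.82
eef_pos: [0.5389, 0.0542, 0.1161]
tcp_rot: [1.0, 0.0, 0.0, -0.0]
contact_force: [-2.6, 0.2, 6.4]
opening: 0.002
finger_force: 3.3
```

To row units: 0.6 mm / 750 = 0.0008.

Request:
send_rows:
  rows: "0 0 0 0 0 0.0008 -1;0 0 0 0 0 0.0008 -1"

```text
time: 10.07
eef_pos: [0.5388, 0.0542, 0.1154]
tcp_rot: [1.0, 0.0, 0.0, -0.0]
contact_force: [-2.2, 0.1, 5.7]
opening: -0.001
finger_force: 2.6
```

To row units: 93 mm / 750 = 0.124, -2.8 mm / 750 = -0.0037.

Request:
send_rows:
  rows: "0 0 0 0 0 -0.008 -1;0 0 0 0.0587 0.0587 -0.008 -1;0 0 0 0.1173 0.1173 -0.008 -1;0 0 0 0.124 0.124 -0.0053 -1;0 0 0 0.124 0.124 -0.0037 -1;0 0 0 0.124 0.124 -0.0021 -1;0 0 0 0.124 0.124 -0.0007 -1;0 0 0 0.124 0.124 0.0007 -1"

```text
time: 11.08
eef_pos: [0.6314, -0.0385, 0.1155]
tcp_rot: [1.0, 0.001, 0.001, 0.001]
contact_force: [0.4, -2.0, 6.7]
opening: 0.0
finger_force: 3.0
```

To row units: 0.6 mm / 750 = 0.0008.

Request:
send_rows:
  rows: "0 0 0 0 0 0.0008 -1;0 0 0 0 0 0.0008 -1"

```text
time: 11.32
eef_pos: [0.6315, -0.0385, 0.1148]
tcp_rot: [1.0, 0.001, 0.001, 0.001]
contact_force: [0.8, -2.3, 5.7]
opening: -0.001
finger_force: 2.7
```

To row units: -93 mm / 750 = -0.124, -50 mm / 750 = -0.0667.

Request:
send_rows:
  rows: "0 0 0 0 0 -0.008 -1;0 0 0 -0.0667 0 -0.008 -1;0 0 0 -0.124 0 -0.008 -1;0 0 0 -0.124 0 -0.0053 -1;0 0 0 -0.124 0 -0.0037 -1;0 0 0 -0.124 0 -0.0021 -1;0 0 0 -0.124 0 -0.0007 -1;0 0 0 -0.124 0 0.0007 -1"

```text
time: 12.32
eef_pos: [0.539, -0.0388, 0.1146]
tcp_rot: [1.0, 0.0, 0.0, -0.0]
contact_force: [-4.1, 0.9, 12.2]
opening: -0.0
finger_force: 5.9
```

To row units: 0.5 mm / 750 = 0.0007.

Request:
send_rows:
  rows: "0 0 0 0 0 0.0007 -1;0 0 0 0 0 0.0007 -1"

```text
time: 12.58
eef_pos: [0.539, -0.0388, 0.1146]
tcp_rot: [1.0, 0.0, 0.0, -0.0]
contact_force: [-4.6, 0.5, 11.0]
opening: 0.0
finger_force: 5.4
```

Request:
send_rows:
  rows: "0 0 0 0 0 -0.008 -1;0 0 0 0.0587 -0.0587 -0.008 -1;0 0 0 0.1173 -0.1173 -0.008 -1;0 0 0 0.124 -0.124 -0.0053 -1;0 0 0 0.124 -0.124 -0.0037 -1;0 0 0 0.124 -0.124 -0.0021 -1;0 0 0 0.124 -0.124 -0.0007 -1;0 0 0 0.124 -0.124 0.0007 -1"

```text
time: 13.58
eef_pos: [0.6311, 0.054, 0.1146]
tcp_rot: [1.0, -0.001, 0.001, -0.001]
contact_force: [-3.8, 4.5, 14.1]
opening: -0.002
finger_force: 6.3
```

Request:
send_rows:
  rows: "0 0 0 0 0 -0.0107 -1;0 0 0 -0.0667 0 -0.0107 -1;0 0 0 -0.124 0 -0.008 -1;0 0 0 -0.124 0 -0.0053 -1;0 0 0 -0.124 0 -0.0037 -1;0 0 0 -0.124 0 -0.0021 -1;0 0 0 -0.124 0 -0.0007 -1;0 0 0 -0.124 0 0.0003 -1"

```text
time: 14.58
eef_pos: [0.5378, 0.0534, 0.1145]
tcp_rot: [1.0, 0.0, -0.003, 0.001]
contact_force: [-13.0, -1.1, 20.3]
opening: -0.0
finger_force: 10.3
```

To row units: 93 mm / 750 = 0.124, 88 mm / 750 = 0.1173.

Request:
send_rows:
  rows: "0 0 0 0 0 -0.0107 -1;0 0 0 0.0587 0.0587 -0.0107 -1;0 0 0 0.1173 0.1173 -0.0093 -1;0 0 0 0.124 0.124 -0.0053 -1;0 0 0 0.124 0.124 -0.0037 -1;0 0 0 0.124 0.124 -0.0021 -1;0 0 0 0.124 0.124 -0.0007 -1;0 0 0 0.124 0.124 0.0003 -1"

```text
time: 15.58
eef_pos: [0.6318, -0.0391, 0.1146]
tcp_rot: [1.0, 0.001, 0.002, 0.002]
contact_force: [-2.3, -4.5, 10.8]
opening: 0.002
finger_force: 5.7
```

All four sites stop hard at the same height (TCP z 0.1145–0.1146), so the collar is home. Next I'll lift and go to the middle basket.

To row units: 239 mm / 750 = 0.3187, -100 mm / 750 = -0.1333, -70 degrees / 120 = -0.5833.

Request:
send_rows:
  rows: "0 0 0 0 0 -0.0267 -1;0 0 -0.0833 0 0 -0.08 -1;0 0 -0.1667 -0.0053 0.0667 -0.1333 0.5;0 0 -0.25 -0.0107 0.1333 -0.1333 1;0 0 -0.3333 -0.016 0.2133 -0.1333 1;0 0 -0.4167 -0.0213 0.2933 -0.1333 1;0 0 -0.5 -0.0213 0.3187 -0.1333 1;0 0 -0.5833 -0.0213 0.3187 -0.1333 1"

```text
time: 16.58
eef_pos: [0.614, -0.2781, 0.2112]
tcp_rot: [0.818, 0.575, 0.0, -0.001]
contact_force: [-0.2, 0.8, -0.1]
opening: 1.0
finger_force: 0.0
```

Run:
```python
from h import *
import pickle
from scipy.spatial.transform import Rotation as R
s=ctrl.get_state();M=R.from_quat(s["tcp_rot"]).as_matrix();print(s["eef_pos"],s["qpos"])
yaw=np.degrees(np.arctan2(M[1,1],M[0,1]));print("tool y ang",yaw,"turn z",-(16-yaw))
print(M.T@(np.array([.616,-.278,.091])-s["eef_pos"])*1000)
T=cam("top");S=cam("side");pickle.dump((T,S),open("ts.pkl","wb"))
fs=[]
exec(open("fit.py").read().split("SC=4")[0].split("bar=")[0].replace('T,S=pickle','_=pickle'))
def f(x):
    r=0
    for p in(T,S):
        g=cv2.GaussianBlur(p["color"].astype(np.float32).mean(2),(0,0),.7)
        sm=lambda q:cv2.remap(g,*[px(p,ring(q,0)+x)[:,i].astype(np.float32).reshape(1,-1) for i in(0,1)],cv2.INTER_LINEAR)[0]
        r-=np.abs(sm(.076)-sm(.070)).mean()+np.abs(sm(.062)-sm(.056)).mean()
    return r
b=minimize(f,[.585,.009,.094],method="Nelder-Mead",options=dict(initial_simplex=[[.585,.009,.094],[.59,.009,.094],[.585,.014,.094],[.585,.009,.088]]));print(b.x,b.fun)
b=minimize(lambda x:f([*x,.0925]),[.585,.009],method="Nelder-Mead",options=dict(initial_simplex=[[.585,.009],[.59,.009],[.585,.014]]));print(b.x,b.fun)
a=[cv2.resize(p["color"][q[1]:q[3],q[0]:q[2],::-1],(480,432)) for p,q in((S,(210,150,310,240)),)]
cv2.imwrite("pics/s2.png",a[0])
```

```text
[ 0.61403985 -0.27813508  0.21122975] [-5.75867160e-01  3.19116226e-01  1.61442240e+00  9.65791661e-04
  1.21002444e+00 -2.31269932e-01]
tool y ang -19.763485907430677 turn z -35.76348590743068
[  0.62994793   2.00474345 120.22743906]
[0.58619242 0.0110794  0.09431786] -68.45681762695312
[0.58720206 0.01010345] -67.70573425292969
```

View pics/s2.png

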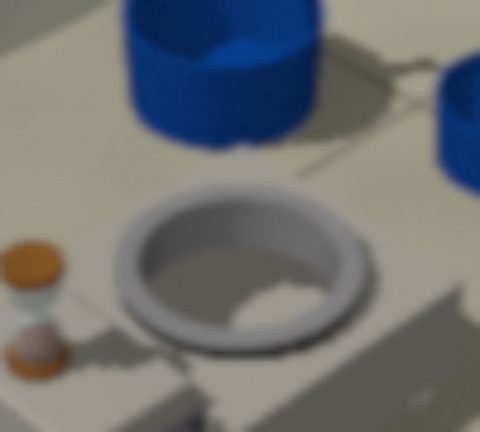

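The side crop shows the collar sitting level, close on its seal all round (ellipse centred near (242,268)), with the timer undisturbed. Now the grasp.

To row units: 120 mm / 750 = 0.16, 110 mm / 750 = 0.1467, -36 degrees / 120 = -0.3.

Request:
send_rows:
  rows: "0 0 -0.075 0 0.0013 0 1;0 0 -0.15 0 0.0027 0.0267 1;0 0 -0.225 0.0008 0.0027 0.06 1;0 0 -0.3 0.0008 0.0027 0.08 1;0 0 -0.3 0.0008 0.0027 0.12 1;0 0 -0.3 0.0008 0.0027 0.1467 1;0 0 -0.3 0.0008 0.0027 0.16 1;0 0 -0.3 0.0008 0.0027 0.16 1"

```text
time: 17.68
eef_pos: [0.6168, -0.2774, 0.0908]
tcp_rot: [0.602, 0.799, 0.0, -0.001]
contact_force: [0.0, -0.7, -0.0]
opening: 1.004
finger_force: 0.0
```

Request:
send_rows:
  rows: "0 0 0 0 0 0 -1;0 0 0 0 0 0 -1;0 0 0 0 0 0 -1;0 0 0 0 0 0 -1;0 0 0 0 0 0 -1;0 0 0 0 0 0 -1;0 0 0 0 0 0 -1;0 0 0 0 0 0 -1"
  grip_force: 40

```text
time: 18.68
eef_pos: [0.6173, -0.2782, 0.0919]
tcp_rot: [0.602, 0.799, 0.0, 0.0]
contact_force: [0.9, -0.6, 2.8]
opening: 0.128
finger_force: 40.5
```

To row units: -140 mm / 750 = -0.1867, -120 mm / 750 = -0.16.

Request:
send_rows:
  rows: "0 0 0 0 0 -0.0133 -1;0 0 0 0 0 -0.0533 -1;0 0 0 0 0 -0.1067 -1;0 0 0 0 0 -0.16 -1;0 0 0 0 0 -0.1867 -1;0 0 0 0 0 -0.1867 -1;0 0 0 0 0 -0.1867 -1"

```text
time: 19.55
eef_pos: [0.6161, -0.2773, 0.2288]
tcp_rot: [0.602, 0.799, -0.0, -0.002]
contact_force: [-0.6, 0.4, -2.1]
opening: 0.137
finger_force: 39.9
```

```bash
cat > see.py <<'E'
exec(open("fit.py").read().split("B=[")[0].replace('T,S=pickle','_=pickle'))
from scipy.spatial.transform import Rotation as R
import sys
s=ctrl.get_state();M=R.from_quat(s["tcp_rot"]).as_matrix();tp=np.array(s["eef_pos"])
yaw=np.degrees(np.arctan2(M[1,1],M[0,1]))
print(s["time"],tp,"yaw",yaw,s["opening"],s["contact_force"],s["qpos"][5])
T=cam("top");S=cam("side")
for n,p in(("T",T),("S",S)):
    for t in("handle","basket"):
        print(n,t,[(round(d["p"],2),w(p,d["position"]).round(4).tolist()) for d in ctrl.look_for(p,t)[:4]])
print(M.T@(np.array([.586,.010,tp[2]])-tp)*1000)
save(S,sys.argv[1],(180,30,380,180),3.5)
E
python3 see.py s3.png
```

```text
19.55 [ 0.61606727 -0.27727809  0.22877831] yaw 16.012206941648838 0.1367322346454589 [-0.58600972  0.39471087 -2.13495408] -0.8523190424185346
T handle [(0.91, [0.8083, -0.1894, 0.0056]), (0.61, [0.6359, -0.2436, 0.1463])]
T basket [(0.74, [0.8066, -0.1872, 0.0074]), (0.54, [0.6343, -0.2423, 0.1443])]
S handle [(0.97, [0.8034, -0.1849, 0.0441]), (0.85, [0.6232, -0.4081, 0.0259]), (0.74, [0.6074, -0.2626, 0.1691])]
S basket [(0.98, [0.6079, -0.2574, 0.173]), (0.82, [0.6262, -0.4043, 0.018]), (0.7, [0.8044, -0.18, 0.0414])]
[284.42532947  50.34246437   0.7822659 ]
```

View pics/s3.png

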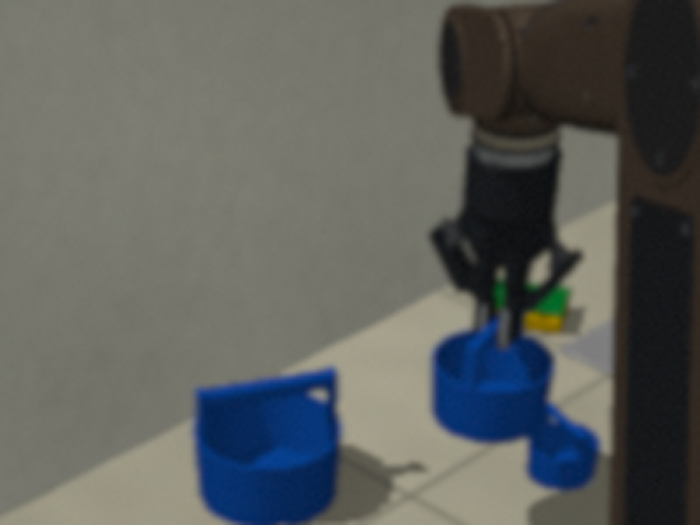

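The basket hangs level in the grip at (490,385) in the crop. Next I'll carry it over the well.

To row units: 284 mm / 750 = 0.3787, 268 mm / 750 = 0.3573.

Request:
send_rows:
  rows: "0 0 0 0.0267 0.0053 0 -1;0 0 0 0.0867 0.016 0 -1;0 0 0 0.16 0.028 0 -1;0 0 0 0.2333 0.0413 0 -1;0 0 0 0.3067 0.0547 0 -1;0 0 0 0.3573 0.0627 0 -1;0 0 0 0.3787 0.0671 0 -1;0 0 0 0.3787 0.0671 0 -1"

```text
time: 20.85
eef_pos: [0.5869, 0.0099, 0.2316]
tcp_rot: [0.601, 0.799, -0.0, 0.0]
contact_force: [0.2, -1.2, -2.6]
opening: 0.131
finger_force: 39.9
```

```bash
sed -i 's/(180,30,380,180),3.5/(170,60,350,230),3.5/' see.py
cat >> see.py <<'E'
zb=tp[2]-.0915  # underside if not slipped
def blue2(p):
    im=p["color"].astype(int);m=((im[...,2]>im[...,0]*1.5+15)).astype(np.uint8)*255
    c=px(p,[[tp[0],tp[1],zb+.03]])[0]
    n,l,st,ce=cv2.connectedComponentsWithStats(m)
    k=1+np.argmin([np.hypot(*(ce[i]-c)) if st[i,4]>50 else 1e9 for i in range(1,n)]);print("comp",ce[k],st[k],c)
    return cv2.resize((l==k).astype(np.float32),None,fx=SC,fy=SC)>.5
ya=np.radians(yaw)
# compare basket body (tapered can) only in lower half: use foot+rim hull, ignore pixels above rim front
for n,p in(("S",S),("T",T)):
    m=blue2(p)
    def can(x):
        o=np.zeros(m.shape,np.uint8);u=(px(p,parts[0]+[x[0],x[1],x[2]])+.5)*SC-.5
        cv2.fillConvexPoly(o,cv2.convexHull((u*16).astype(np.int32)),1,shift=4);return o>0
    def cost(x):
        o=can(x); lim=int((px(p,[[tp[0],tp[1],zb+.055]])[0,1])*SC)
        return (o!=m)[lim:].sum()/m.sum()
    for zz in (zb-.003,zb,zb+.003):
        b=minimize(lambda x:cost([x[0],x[1],zz]),tp[:2],method="Nelder-Mead",options=dict(initial_simplex=[tp[:2],tp[:2]+[.006,0],tp[:2]+[0,.006]]));print(n,zz,b.x.round(4),b.fun)
E
python3 see.py s4.png
```

```text
20.85 [0.58689055 0.00992685 0.23160477] yaw 16.128637665157544 0.13063011625169554 [ 0.19229966 -1.15647587 -2.60166919] -0.4370712961203571
T handle [(0.81, [0.8097, -0.1867, 0.0054]), (0.74, [0.6285, -0.4115, 0.011])]
T basket [(0.92, [0.8039, -0.1895, 0.0101]), (0.79, [0.6309, -0.4133, 0.0059]), (0.64, [0.5508, 0.0276, 0.1479])]
S handle [(0.96, [0.8267, -0.1735, 0.0537]), (0.71, [0.5789, 0.0212, 0.1728]), (0.56, [0.6253, -0.4109, 0.0223])]
S basket [(0.78, [0.83, -0.1705, 0.0488]), (0.63, [0.5786, 0.0221, 0.1729]), (0.62, [0.6284, -0.405, 0.0175])]
[ 3.17656552e-01 -8.35179018e-01 -3.43684450e-04]
comp [256.01580278 176.8817952 ] [ 236  140   43   62 1582] [259.43485866 182.04874234]
S 0.13710477086933567 [0.5937 0.0059] 0.0287260945155682
S 0.14010477086933568 [0.5916 0.0087] 0.030227596017069702
S 0.14310477086933568 [0.5889 0.0111] 0.032005689900426744
comp [236.19417476 202.23300971] [228 197  16  11 103] [244.4766869  190.67384047]
T 0.13710477086933567 [0.6544 0.0564] 1.0
T 0.14010477086933568 [0.6544 0.0564] 1.0
T 0.14310477086933568 [0.6544 0.0564] 1.0
```

View pics/s4.png

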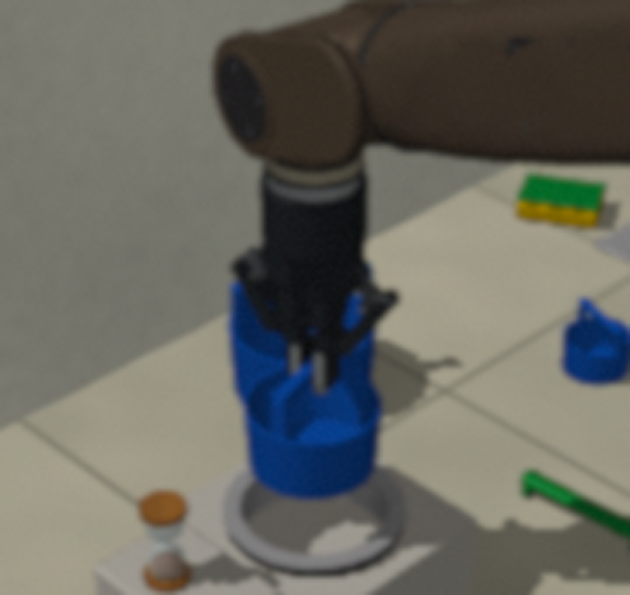

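To row units: 67 mm / 750 = 0.0893, 62 mm / 750 = 0.0827.

Request:
send_rows:
  rows: "0 0 0 0 -0.0013 0.0133 -1;0 0 0 0 -0.0013 0.0333 -1;0 0 0 0 -0.0013 0.0533 -1;0 0 0 0 -0.0013 0.0627 -1;0 0 0 0 -0.0013 0.0693 -1;0 0 0 0 -0.0013 0.076 -1;0 0 0 0 -0.0013 0.0827 -1;0 0 0 0 -0.0013 0.0893 -1"

```text
time: 22.15
eef_pos: [0.5863, 0.0086, 0.1644]
tcp_rot: [0.602, 0.799, 0.0, 0.0]
contact_force: [0.4, -0.3, -1.6]
opening: 0.129
finger_force: 39.9
```

To row units: 30 mm / 750 = 0.04, 27 mm / 750 = 0.036.

Request:
send_rows:
  rows: "0 0 0 0.0013 0 0.0053 -1;0 0 0 0.0013 0 0.0107 -1;0 0 0 0.0013 0 0.016 -1;0 0 0 0.0013 0 0.0213 -1;0 0 0 0.0013 0 0.0267 -1;0 0 0 0.0013 0 0.032 -1;0 0 0 0.0013 0 0.036 -1;0 0 0 0.0013 0 0.04 -1"

```text
time: 23.15
eef_pos: [0.5859, 0.0096, 0.1343]
tcp_rot: [0.602, 0.799, 0.0, 0.0]
contact_force: [-0.6, -0.0, -1.0]
opening: 0.131
finger_force: 39.9
```

To row units: 18 mm / 750 = 0.024, 17 mm / 750 = 0.0227.

Request:
send_rows:
  rows: "0 0 0 0 0 0.004 -1;0 0 0 0 0 0.008 -1;0 0 0 0 0 0.012 -1;0 0 0 0 0 0.016 -1;0 0 0 0 0 0.02 -1;0 0 0 0 0 0.0227 -1;0 0 0 0 0 0.024 -1;0 0 0 0 0 0.024 -1"

```text
time: 24.15
eef_pos: [0.5858, 0.0096, 0.1164]
tcp_rot: [0.602, 0.799, -0.0, -0.0]
contact_force: [-0.5, 0.5, -1.2]
opening: 0.132
finger_force: 39.9
```

To row units: 4.8 mm / 750 = 0.0064, 1.2 mm / 750 = 0.0016.

Request:
send_rows:
  rows: "0 0 0 0 0 0.0016 -1;0 0 0 0 0 0.0032 -1;0 0 0 0 0 0.0045 -1;0 0 0 0 0 0.0056 -1;0 0 0 0 0 0.0064 -1;0 0 0 0 0 0.0064 -1"

```text
time: 24.9
eef_pos: [0.5859, 0.0096, 0.1119]
tcp_rot: [0.602, 0.799, 0.0, -0.0]
contact_force: [0.6, -0.7, 0.1]
opening: 0.128
finger_force: 40.1
```

To row units: -90 mm / 750 = -0.12, -50 mm / 750 = -0.0667.

Request:
send_rows:
  rows: "0 0 0 0 0 0.0007 -0.6;0 0 0 0 0 0.0007 -0.3;0 0 0 0 0 0.0007 -0.3;0 0 0 0 0 0.0007 -0.3;0 0 0 0 0 -0.0107 -0.3;0 0 0 0 0 -0.0267 -0.3;0 0 0 0 0 -0.0667 -0.3;0 0 0 0 0 -0.12 -0.3"

```text
time: 25.9
eef_pos: [0.5853, 0.0097, 0.2025]
tcp_rot: [0.602, 0.799, -0.0, -0.001]
contact_force: [0.3, 0.6, 0.0]
opening: 0.352
finger_force: 0.0
```

To row units: -250 mm / 750 = -0.3333, -230 mm / 750 = -0.3067.

Request:
send_rows:
  rows: "0 0 0 0 0 -0.0667 -0.3;0 0 0 -0.0667 0 -0.08 -0.3;0 0 0 -0.1467 0 -0.08 -0.3;0 0 0 -0.2267 0 -0.08 -0.3;0 0 0 -0.3067 0 -0.08 -0.3;0 0 0 -0.3333 0 -0.08 -0.3;0 0 0 -0.3333 0 -0.08 -0.3"

```text
time: 26.78
eef_pos: [0.6547, -0.2315, 0.2619]
tcp_rot: [0.602, 0.798, 0.0, -0.0]
contact_force: [-0.1, 1.2, 0.4]
opening: 0.347
finger_force: 0.0
```

Run:
```python
from h import *
T=cam("top");S=cam("side")
a=[cv2.resize(p["color"][q[1]:q[3],q[0]:q[2],::-1],(400,440),interpolation=cv2.INTER_CUBIC) for p,q in((T,(185,130,305,262)),(S,(190,140,310,272)))]
cv2.imwrite("pics/end.png",np.hstack(a))
for n,p in(("T",T),("S",S)):
  for t in("basket","handle","timer","brush","opener","clip"): print(n,t,[(round(d["p"],2),w(p,d["position"]).round(3).tolist()) for d in ctrl.look_for(p,t)[:3]])
s=ctrl.get_state();print(s["time"],s["eef_pos"])
```

```text
T basket [(0.94, [0.804, -0.188, 0.005]), (0.84, [0.623, -0.418, 0.008]), (0.68, [0.585, 0.016, 0.024])]
T handle [(0.89, [0.589, 0.008, 0.028]), (0.66, [0.808, -0.19, 0.004])]
T timer []
T brush []
T opener [(0.77, [0.444, 0.361, 0.01])]
T clip [(0.47, [0.626, 0.332, 0.024])]
S basket [(0.93, [0.629, -0.405, 0.02]), (0.84, [0.603, -0.016, 0.062]), (0.73, [0.803, -0.18, 0.044])]
S handle [(0.76, [0.805, -0.187, 0.047]), (0.68, [0.627, -0.409, 0.026]), (0.56, [0.604, -0.018, 0.061])]
S timer [(0.66, [0.593, 0.16, 0.151])]
S brush [(0.61, [0.486, -0.215, 0.024])]
S opener [(0.72, [0.447, 0.361, 0.004])]
S clip [(0.66, [0.617, 0.34, 0.022]), (0.56, [0.603, -0.016, 0.063])]
27.475 [ 0.65479048 -0.23059037  0.26163154]
```

View pics/end.png

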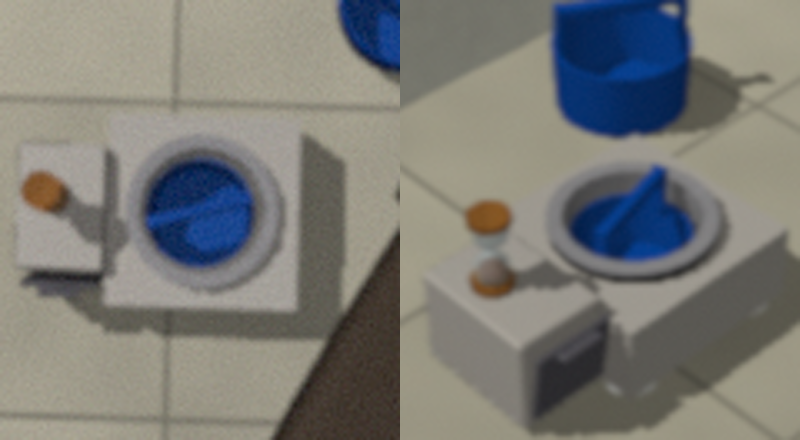

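The basket stands upright and centred in the well (centre near (200,214) in the left half). The collar is level on its seal and the timer is in place. Handing in.

```bash
python3 -c "
from plant import ctrl
print(ctrl.sign_off())"
```

```text
the job is handed in; nothing more can be done
None
```

I tapped the collar home on its seal, stood the middle-sized basket upright in the well, released it and handed the job in at about 27.5 s; the sign-off gave no verdict, but the final pictures show both in place, with the timer, opener, clip and (partly hidden) brush apparently undisturbed.

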